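# Fit the grating disc to the slanted vegetable cutter

## Robot

A 7-joint arm with a two-finger parallel gripper is mounted at the origin on the work surface. World frame = base frame: x ahead of the robot, y to its left, z up, the work surface at z = 0. Lengths are in m, angles in rad, forces in N, time in s.
With the tool pointing down it reaches from about 0.4 to 0.85 m from the base axis. Payload 4.5 kg.
Tool frame: the origin (TCP) lies on the centre line of the jaws, within the pads' length; the fingertips stand env.tip_reach ahead of it and the grasp point (between the pads) lies 2 mm behind it (env.tip_reach is the distance from the TCP to the fingertips, in m); z points along the fingers, y is the line along which they close (so a half turn about z gives the same grasp; the last joint's range is limited). The gripper opens to 85 mm and grips with 20 to 120 N. Pads are 22 mm wide; open, the fingers measure 114 mm over their backs; the gripper's body (76 mm by 85 mm) begins 54 mm behind the grasp point. The pads swing forward as they close: fully open they stand 13 mm farther back than shut.
Start: joints at [1.333, 0.689, -0.195, 1.565, 0.157, 0.902, -0.215], TCP at [0.168, -0.602, 0.248] pointing down, gripper open.
Joint ranges: [-3.01, 3.01], [-0.46, 2.08], [-1.47, 1.51], [0.13, 2.56], [-1, 4.14], [0.04, 2.09], [-2.66, 2.66]. Speed limits (rad/s): [2.57, 2.57, 3.14, 3.14, 3.14, 3.14, 3.14].

## Interface

Orientations are given as a unit quaternion [x, y, z, w].
In Python, from workcell import monitor, vision, ticket, env gives the robot as it stands.
- The arm moves only by the tool play_rows, never from a script. Its arguments are lists of equal length, an entry for each row: "xyz": the shift along the tool's x, y, z in mm, a list of three; "rot": the turn, a rotation vector about the tool's x, y, z in rad, a list of three; "jaw": the finger opening in mm, from 0 to 85.4. A call has exactly 5 rows; each row is the pose to reach, as a shift and turn from the pose commanded when the call began, along the tool's axes at that moment; what a row does not reach only later rows make up. A row lasts 1/12 s, in which the tool goes at most 41.7 mm and 7.16 degrees, less where a joint would pass 70% of its speed; a pose out of reach is approached as far as the arm can. A call with a gripper value outside its range is refused whole. The fingers move at their own pace and stop on an object; "squeeze" is the grip in N (left out, the last holds). Time passes only in rows, so rows that repeat a pose let the fingers close, or fill a call up. It gives the time, the measured TCP pose, the force, the opening and the grip force at its end, in the units of the state.
- monitor.observe(): the state, without advancing time (a new reading comes with each control period).
- vision.camera(name): name is "scene" or "top" or "wrist"; returns a dict with "image" (400x640x3 uint8, blue, green, red), "depth" (400x640 float32, m along the optical axis (not along the pixel's ray), 0 where there is no reading), "vertical_fov" (degrees; the focal length in pixels is half the picture's height over the tangent of half this angle, whatever the lens; pixels are square), "cx", "cy" (the principal point, pixels), "R" (3x3) and "t" (3): a world point X has camera coordinates R X + t. Camera axes: x right, y down, z forward; pixel columns grow to the right and rows downward; lengths in m; the calibration is good to about 2 mm. The wrist camera is an equidistant fisheye: a pixel r from the principal point sees the ray r / f radians off the axis. A picture is of the moment at which its call begins.
- ticket.finish_job(): hands the job in; it is judged then, once.
The state is a dict: "time": time; "joints": joint angles; "joint_velocities": joint speeds; "effort": joint torques, N m; "eef_pos": TCP position; "eef_rot": TCP orientation; "force": force on the tool from outside, world axes, zero at the start; "ft_torque": the same for the moment, N m; "grip_width": opening from 0.0 (shut) to 1.0 (fully open); "gripper_force": force on a finger pad.
Only numpy, scipy, OpenCV 4.12 (cv2) and the standard library are available. Lean on these libraries where they do the work, as an engineer would, in place of code of your own. Each camera call takes 0.05 s, during which the arm holds its last target. There are 200 camera calls.

## Task

Fit the grating disc (the one with the many small raised holes, not the slicing disc with one blade) to the slanted vegetable cutter: take it off its stand, lower it into the cutter's neck and turn it, pressing only lightly, until its lugs drop into the drive. Let go of it when it sits fully home on the neck, and leave the slicing disc, the can and the bowl where they are.

Things in the scene. Friction and masses are not known exactly. Their poses are not given: they have to be found in the camera images.
- grating_disc: Steel disc 120 mm across, 4 mm thick, 0.2 to 0.4 kg, its top covered in three circles of small raised round holes, with a grey wing grip on top and a hub with four lugs below. Origin: centre of the plate's underside; z up through the plate. At the start it lies level on stand_a, turned any way.
- grating_grip (a point): Middle of the grating disc's wing grip, 24 mm above the disc's origin. The wing is an upright flat block, 40 mm long (disc x), 16 mm thick (disc y), from 4 to 43 mm above the disc's origin.
- grating_lugs (a point): Middle of the bottom of the grating disc's lugs, 31 mm below the disc's origin. The hub is round, 41 mm across, down to 18 mm below the origin; from there to here four lugs form a cross along disc x and y, 34 mm tip to tip, each 9 mm thick.
- slicing_disc: The other disc, same size, hub and wing grip, but with a single straight blade and slot on top instead of the holes. It lies on the other stand and stays there.
- stand_a: Black plastic stand, fixed, that holds the grating disc: 130 mm square foot, upright tube 68 mm outside, 52 mm inside, rim 45 mm high. Origin: centre of the underside. A disc rests on the rim with its hub hanging inside.
- stand_b: The same kind of stand on the other side of the cutter, holding the slicing disc. Which side is which varies.
- cutter: White vegetable cutter, fixed, about 250 x 190 x 170 mm body, with a round aluminium bowl (148 mm across, 138 mm inside, its rim 4 mm beyond the neck's mouth) on a head that slants 30 degrees from vertical towards its front (-x). It stands with its front turned to the robot's left. Origin: on the table under the body.
- neck: Dark steel tube in the middle of the cutter's bowl, 54 mm outside, 44 mm inside. Origin: centre of its mouth, 190 mm above the table; z is its axis, pointing out of the mouth, 30 degrees from vertical, leaning to the cutter's front. When the disc is home it rests on this rim, the two origins together and the z axes alike.
- drive_face (a point): On the neck's axis 20 mm below the mouth: the tops of the drive's four square dogs, between them a cross slot 12 mm wide, 12.5 mm deep. The motor stopped at any angle, not measured; gears hold it up to 0.2 N m. The lugs fit at four angles a quarter turn apart, within 5 degrees; until then they stand on the dogs and the disc is 11 mm too high.
- sauce_can: Loose food can, 74 mm across, 110 mm high; leave alone. Origin: centre of its underside.
- prep_bowl: Loose steel bowl, 140 mm across, 60 mm high; leave alone. Origin: centre of its underside.
There are look-alikes about, which are no part of the job. Leave any yellow look-alike of the grating_disc alone.

How it is judged:
By the outcome, as a careful person would: the job done as asked, in the order asked, and still so for the second after the job is handed in, with the robot touching nothing.
It also fails if it takes over 64 s, if anything falls off the work surface, if the arm or the gripper's body presses on something with over 40 N, if the wrist force passes 120 N, or if a joint passes its speed limit or range.

## Working session

There is one attempt and no reset: what is moved stays moved. The work goes in short steps, Python scripts to look and compute and a tool call to move; the robot and the scene stay as the last step left them, time stands still between calls to the robot, and variables do not carry over. Pictures are saved under pics/ and viewed, at most 10 in all, crops included, and the job is handed in when it is done.

Besides the shell and the picture viewer there is one more tool, called after "Request:" as name(argument=value, ...) on one line, values as JSON. play_rows: Moves the arm, as the interface text tells. Its arguments: {"type":"object","properties":{"xyz":{"type":"array","items":{"type":"array","items":{"type":"number"}}},"rot":{"type":"array","items":{"type":"array","items":{"type":"number"}}},"jaw":{"type":"array","items":{"type":"number"}},"squeeze":{"type":"number"}},"required":["xyz","rot","jaw"]}

```bash
mkdir -p pics
cat > h.py <<'E'
import numpy as np, cv2
from scipy.spatial.transform import Rotation as Ro
from workcell import monitor, vision, ticket, env
def cam(n):
    c=vision.camera(n); c['f']=200/np.tan(np.radians(c['vertical_fov'])/2); c['R']=np.array(c['R']);c['t']=np.array(c['t']); return c
def world(c,u,v,d=None):
    d=c['depth'][int(round(v)),int(round(u))] if d is None else d
    p=np.array([(u-c['cx'])/c['f']*d,(v-c['cy'])/c['f']*d,d]); return c['R'].T@(p-c['t'])
def cloud(c):
    v,u=np.mgrid[0:400,0:640]; d=c['depth']
    p=np.stack([(u-c['cx'])/c['f']*d,(v-c['cy'])/c['f']*d,d],-1); return (p-c['t'])@c['R']
E
python3 - <<'E'
from h import *
for n in('top','scene'):
    c=cam(n); cv2.imwrite(f'pics/{n}.png',c['image']); np.savez(f'{n}.npz',**c)
    print(n,c['f'],-c['R'].T@c['t'])
s=monitor.observe(); print(s['eef_pos'],s['eef_rot'],env.tip_reach,s['time'])
E
```

```text
top 455.79522916078525 [ 0.35134234 -0.07513293  1.65812171]
scene 479.9736604829131 [ 1.23830241 -0.51745839  1.41434809]
[ 0.16761745 -0.60154497  0.24755695] [ 9.90776889e-01  1.35500876e-01 -1.46992894e-04 -8.04369469e-04] 0.017 0.1
```

View pics/top.png

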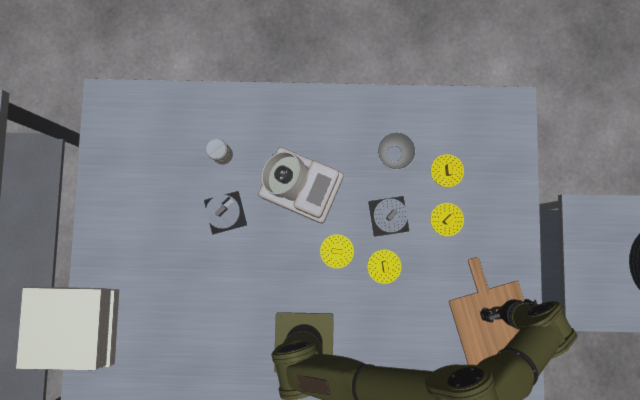

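View pics/scene.png

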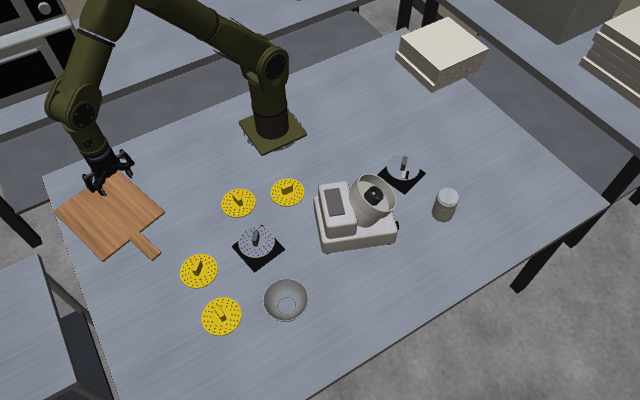

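Candidates in the top view are the grey perforated disc on a stand (389,216), yellow discs at (447,170), (447,219), (337,251) and (384,267), and the grey disc on the left stand (224,211), which looks like the slicer. I choose (389,216) and check it in a close crop.

Run:
```python
from h import *
t=dict(np.load('top.npz')); s=dict(np.load('scene.npz'))
im=t['image']
a=cv2.resize(im[190:240,360:420],None,fx=8,fy=8,interpolation=cv2.INTER_CUBIC)
b=cv2.resize(im[140:230,250:350],None,fx=400/90,fy=400/90,interpolation=cv2.INTER_CUBIC)[:, :320]
cv2.imwrite('pics/crop1.png',np.hstack([a,b]))
for n,c in(('top',t),('scene',s)):
    P=cloud(c).reshape(-1,3)
    # rough disc centre
    u,v=(389,216) if n=='top' else (257,244)
    g=world(c,u,v); print(n,g)
    m=(np.linalg.norm(P[:,:2]-g[:2],axis=1)<.09)
    for lo,hi in((.042,.056),(.07,.11)):
        q=P[m&(P[:,2]>lo)&(P[:,2]<hi)]
        if len(q)<5: print('few',len(q));continue
        (cx,cy),r=cv2.minEnclosingCircle(q[:,:2].astype(np.float32))
        rect=cv2.minAreaRect(q[:,:2].astype(np.float32)*1000)
        e,V=np.linalg.eigh(np.cov(q[:,:2].T)); 
        print(len(q),q.mean(0),(cx,cy,r),rect,np.degrees(np.arctan2(V[1,1],V[0,1])),np.median(q[:,2]),q[:,2].max())
    # cutter bowl: points above z .17 near cutter
    k=world(c,284,172) if n=='top' else world(c,374,195); print('neck',k)
```

```text
top [ 0.44675644 -0.29082606  0.08815629]
782 [ 0.45252838 -0.30022453  0.04872424] (0.45333170890808105, -0.3006387948989868, 0.06006709113717079) ((452.9898376464844, -301.4322814941406), (113.56564331054688, 118.03204345703125), 1.1671122312545776) 85.22778132109462 0.048727715921588734 0.05595329651925802
55 [ 0.45282904 -0.29970354  0.08599287] (0.45367684960365295, -0.2990400195121765, 0.019737668335437775) ((452.8518371582031, -300.20050048828125), (16.145994186401367, 38.66981506347656), 51.31195068359375) 141.1618761328379 0.08630720532710212 0.09303980105842637
neck [0.58240523 0.06843721 0.15982189]
scene [ 0.47303005 -0.30006278  0.05340283]
797 [ 0.46123598 -0.29806706  0.04745358] (0.45870694518089294, -0.29657498002052307, 0.06128305196762085) ((457.73126220703125, -297.2964172363281), (120.11524963378906, 118.81587219238281), 3.3154633045196533) 59.463489890085576 0.04735523871472568 0.055545672119372315
72 [ 0.46100411 -0.29762464  0.08281111] (0.4611862301826477, -0.2990765869617462, 0.02220577374100685) ((461.06817626953125, -299.2347106933594), (17.155126571655273, 43.12419509887695), 53.251914978027344) 142.1883747475387 0.08369369849289396 0.09219967280031686
neck [0.56514837 0.08750782 0.15167137]
```

View pics/crop1.png

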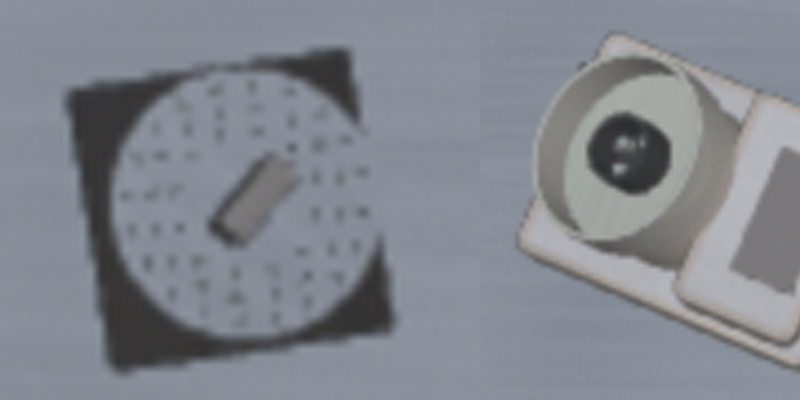

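The crop shows a grey disc with many small holes and its wing up and to the right, so the choice holds. Measured height is about 0.049 and diameter about 120 mm, as they should be. Wing yaw is about 142°. Moving above it now.

Request:
play_rows(xyz=[[36,-21,2],[72,-43,5],[107,-64,10],[143,-86,15],[179,-107,20]], rot=[[0,0,0],[0,0,0],[0,0,0],[0,0,0],[0,0,0]], jaw=[60,60,60,60,60], squeeze=40)

```text
time: 0.52
eef_pos: [0.3113, -0.4501, 0.2281]
eef_rot: [0.991, 0.135, -0.0, -0.0]
force: [1.0, -0.3, -0.0]
grip_width: 0.702
gripper_force: 0.0
```

Request:
play_rows(xyz=[[36,-21,2],[72,-43,5],[107,-64,10],[143,-86,15],[179,-107,20]], rot=[[0,0,0],[0,0,0],[0,0,0],[0,0,0],[0,0,0]], jaw=[60,60,60,60,60])

```text
time: 0.93
eef_pos: [0.4543, -0.2998, 0.2082]
eef_rot: [0.991, 0.135, -0.0, -0.0]
force: [2.2, -0.4, 1.1]
grip_width: 0.702
gripper_force: 0.0
```

Request:
play_rows(xyz=[[0,0,0],[0,0,0],[0,0,0],[0,0,0],[0,0,0]], rot=[[0,0,0.1],[0,0,0.2],[0,0,0.3],[0,0,0.4],[0,0,0.47]], jaw=[60,60,60,60,60])

```text
time: 1.35
eef_pos: [0.4533, -0.3013, 0.2083]
eef_rot: [0.995, -0.101, -0.0, -0.0]
force: [-0.3, 1.4, -0.1]
grip_width: 0.702
gripper_force: 0.0
```

Request:
play_rows(xyz=[[0,0,0],[0,0,0],[0,0,0],[0,0,0],[0,0,0]], rot=[[0,0,0.1],[0,0,0.2],[0,0,0.3],[0,0,0.4],[0,0,0.47]], jaw=[60,60,60,60,60])

```text
time: 1.77
eef_pos: [0.4533, -0.3013, 0.2083]
eef_rot: [0.944, -0.33, -0.0, -0.0]
force: [1.0, 0.6, 0.4]
grip_width: 0.703
gripper_force: 0.0
```

```bash
cat >> h.py <<'E'
def pose():
    s=monitor.observe(); return np.array(s['eef_pos']),Ro.from_quat(s['eef_rot']),s
def todo(p,R):
    p0,R0,s=pose(); print('t',round(s['time'],2),'shift mm',np.round(R0.inv().apply(np.array(p)-p0)*1000,1),'rot',np.round((R0.inv()*R).as_rotvec(),3))
    print('  pos',p0.round(4),'axes',R0.as_matrix().T.round(3).tolist(),'J',np.round(s['joints'],2),'F',np.round(s['force'],1),'grip',round(s['grip_width'],3),round(float(np.max(s['gripper_force'])),1))
def fish(c,X):
    p=c['R']@X+c['t']; th=np.arctan2(np.hypot(p[0],p[1]),p[2]); k=c['f']*th/np.hypot(p[0],p[1]); return c['cx']+k*p[0],c['cy']+k*p[1]
def fray(c,u,v):
    x,y=u-c['cx'],v-c['cy'];r=np.hypot(x,y);th=r/c['f']; d=np.array([np.sin(th)*x/r,np.sin(th)*y/r,np.cos(th)]); return -c['R'].T@c['t'],c['R'].T@d
def fcloud(c):
    v,u=np.mgrid[0:400,0:640]; x,y=u-c['cx'],v-c['cy'];r=np.hypot(x,y)+1e-9;k=np.tan(np.minimum(r/c['f'],1.4))/r; d=c['depth']
    p=np.stack([x*k*d,y*k*d,d],-1); return (p-c['t'])@c['R']
def down(yaw):  # tool x at world yaw, z down
    return Ro.from_euler('z',yaw,degrees=True)*Ro.from_euler('x',180,degrees=True)
E
python3 - <<'E'
from h import *
todo([.455,-.299,.2],down(-38))
c=cam('wrist'); cv2.imwrite('pics/w1.png',c['image'])
print(c['f'],-c['R'].T@c['t'],c['R'])
P=fcloud(c).reshape(-1,3); ok=(c['depth'].ravel()>0)
m=ok&(np.linalg.norm(P[:,:2]-[.455,-.299],axis=1)<.09)
for lo,hi in((.042,.056),(.08,.1)):
    q=P[m&(P[:,2]>lo)&(P[:,2]<hi)][:,:2].astype(np.float32)*1000
    print(len(q),cv2.minEnclosingCircle(q) if len(q) else 0,cv2.minAreaRect(q) if len(q) else 0)
E
```

```text
t 1.77 shift mm [-0.1 -2.9  8.3] rot [ 0.     0.001 -0.01 ]
  pos [ 0.4533 -0.3013  0.2083] axes [[0.782, -0.623, -0.001], [-0.623, -0.782, 0.0], [-0.001, 0.0, -1.0]] J [ 0.41  0.64  0.15  1.86 -0.15  0.65 -1.59] F [1.  0.6 0.4] grip 0.703 0.0
309.70691628693146 [ 0.51420078 -0.34980337  0.3339896 ] [[-6.22871621e-01 -7.82324066e-01 -1.78206957e-05]
 [-7.45726244e-01  5.93726242e-01  3.02293763e-01]
 [-2.36481105e-01  1.88303495e-01 -9.53214814e-01]]
10617 ((454.2463684082031, -298.4466857910156), 60.35248947143555) ((454.395263671875, -298.52154541015625), (118.31301879882812, 119.95613861083984), 54.71336364746094)
872 ((455.0823974609375, -298.4338073730469), 20.56177520751953) ((454.35003662109375, -298.9931640625), (15.516401290893555, 39.824424743652344), 51.42478561401367)
```

View pics/w1.png

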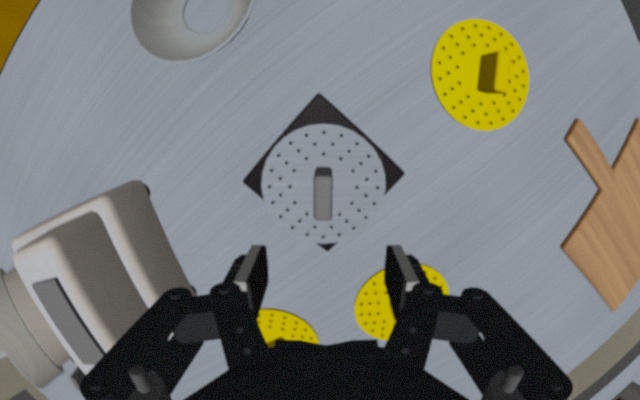

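The disc is centred at (0.4544, -0.2985) with wing yaw -38.5°, and the tool is already aligned to it. In the wrist view the disc is at (323,187). Before grasping I'll survey the neck while the view is free.

Run:
```python
from h import *
from scipy.optimize import least_squares
t=dict(np.load('top.npz')); s=dict(np.load('scene.npz'))
o=-t['R'].T@t['t']; q=world(t,283.8,174.2,1.0); d=q-o; print('neck by ray',o+d*(.19-o[2])/d[2])
# bowl rim: outside cylinder wall r=.074 ; use highest points
for c in(t,s):
    P=cloud(c).reshape(-1,3); m=(np.linalg.norm(P[:,:2]-[.58,.08],axis=1)<.13)&(P[:,2]>.2); q=P[m]; print(len(q),q.mean(0),q[:,2].max())
f=np.array([.43,.90,0]);f/=np.linalg.norm(f)
n=o+(world(t,283.8,174.2,1.0)-o)*(.19-o[2])/d[2]
todo(n+.02*f+[0,0,.13],down(np.degrees(np.arctan2(f[1],f[0]))))
```

```text
neck by ray [0.57051341 0.06600115 0.19      ]
283 [0.5525921  0.02770803 0.21358899] 0.23295927979933287
292 [0.57386611 0.02557324 0.21259355] 0.23142896003465135
t 1.82 shift mm [-142.5 -379.4 -111.7] rot [-1.0e-03  1.0e-03 -1.8e+00]
  pos [ 0.4534 -0.3012  0.2083] axes [[0.781, -0.624, -0.001], [-0.624, -0.781, 0.0], [-0.001, 0.0, -1.0]] J [ 0.41  0.64  0.15  1.86 -0.15  0.65 -1.59] F [ 0.3  0.3 -0.3] grip 0.704 0.0
```

Request:
play_rows(xyz=[[0,0,-40],[-2,-6,-80],[-10,-25,-112],[-24,-63,-112],[-38,-101,-112]], rot=[[0,0,0],[0,0,0],[0,0,0],[0,0,0],[0,0,0]], jaw=[60,60,60,60,60])

```text
time: 2.23
eef_pos: [0.487, -0.1997, 0.3228]
eef_rot: [0.944, -0.329, 0.003, 0.0]
force: [0.8, -0.1, -0.3]
grip_width: 0.701
gripper_force: 0.0
```

Request:
play_rows(xyz=[[-13,-37,0],[-27,-74,0],[-41,-111,0],[-55,-148,0],[-69,-185,0]], rot=[[0,0,-0.12],[0,0,-0.24],[0,0,-0.36],[0,0,-0.48],[0,0,-0.6]], jaw=[60,60,60,60,60])

```text
time: 2.65
eef_pos: [0.5467, -0.009, 0.3205]
eef_rot: [1.0, -0.03, -0.0, 0.0]
force: [1.0, -1.0, -0.5]
grip_width: 0.703
gripper_force: 0.0
```

Request:
play_rows(xyz=[[4,-20,0],[9,-39,0],[14,-59,0],[19,-78,0],[24,-97,0]], rot=[[0,0,-0.12],[0,0,-0.24],[0,0,-0.36],[0,0,-0.48],[0,0,-0.6]], jaw=[60,60,60,60,60])

```text
time: 3.07
eef_pos: [0.5771, 0.0852, 0.3203]
eef_rot: [0.964, 0.267, -0.0, 0.0]
force: [-0.5, 0.9, 0.2]
grip_width: 0.702
gripper_force: 0.0
```

Request:
play_rows(xyz=[[0,0,0],[0,0,0],[0,0,0],[0,0,0],[0,0,0]], rot=[[0,0,-0.12],[0,0,-0.24],[0,0,-0.36],[0,0,-0.48],[0,0,-0.6]], jaw=[60,60,60,60,60])

```text
time: 3.48
eef_pos: [0.577, 0.0841, 0.3202]
eef_rot: [0.842, 0.539, -0.0, 0.0]
force: [-0.7, -0.3, -0.5]
grip_width: 0.704
gripper_force: 0.0
```

Run:
```python
from h import *
todo([.579,.084,.32],down(64.5))
c=cam('wrist'); np.savez('w2.npz',**c)
X=np.array([.5705,.066,.19]); u,v=fish(c,X); print(u,v)
u0=int(np.clip(u-90,0,460));v0=int(np.clip(v-75,0,250)); print(u0,v0)
cv2.imwrite('pics/w2.png',cv2.resize(c['image'][v0:v0+150,u0:u0+180],None,fx=4,fy=4,interpolation=cv2.INTER_CUBIC))
```

```text
t 3.48 shift mm [0.7 1.9 0.2] rot [-0.     0.001  0.014]
  pos [0.577  0.0841 0.3202] axes [[0.418, 0.908, -0.001], [0.908, -0.418, -0.0], [-0.001, -0.001, -1.0]] J [-0.03  0.56 -0.32  1.6   0.2   1.02 -0.85] F [-0.7 -0.3 -0.5] grip 0.704 0.0
327.14221052760416 214.41204024643076
237 139
```

View pics/w2.png

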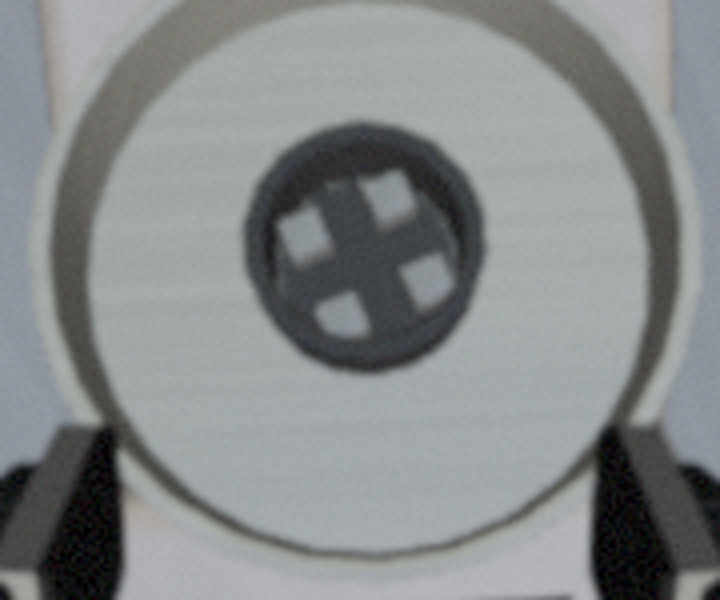

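The wrist crop shows the neck centred at crop (365,247) and the four dogs at (304,235), (392,197), (428,280) and (345,316). Next I fit the neck pose and the drive angle.

```bash
cat > fit.py <<'E'
from h import *
from scipy.optimize import least_squares
c=dict(np.load('w2.npz')); u0,v0=237,139
px=lambda a:np.array(a,float)/4+np.array([u0,v0])+(.5/4-.5)
neck=px([(245,243),(485,245),(365,122),(367,373),(275,170),(455,165),(283,327),(452,325)])
bo=px([(30,250),(700,255)]); bi=px([(52,250),(680,255),(360,557)])
dogs=px([(304,235),(392,197),(428,280),(345,316)])
def fr(yaw):
    f=np.array([np.cos(yaw),np.sin(yaw),0]); z=f*.5+np.array([0,0,np.cos(np.pi/6)]); x=-(f*np.cos(np.pi/6)-np.array([0,0,.5])); return x,np.cross(z,x),z
def hit(p,o,z):
    e,d=fray(c,*p); return e+d*((o-e)@z)/(d@z)
def res(a,full=False):
    o=a[:3];x,y,z=fr(a[3]); r=[]
    for P,R,h in((neck,.027,0),(bo,.074,.004),(bi,.069,.004)):
        r+=[np.linalg.norm(hit(p,o+h*z,z)-o-h*z)-R for p in P]
    return np.array(r+[(a[2]-.19)*1,])
s=least_squares(res,[.57,.066,.19,1.12],x_scale=[.01,.01,.01,.1],loss='soft_l1',f_scale=.0007)
o=s.x[:3];x,y,z=fr(s.x[3]); print(o.round(4),'yaw',np.degrees(s.x[3]),'res mm',(s.fun*1000).round(1))
D=[hit(p,o-.02*z,z)-(o-.02*z) for p in dogs]
xy=np.array([[d@x,d@y] for d in D])*1000; print(xy.round(1),'mean',xy.mean(0).round(2))
a=np.degrees(np.arctan2(*(xy-xy.mean(0)).T[::-1])); print(a.round(1),'slot angle mod90',((a-45)%90).round(1))
# depth check
P=fcloud(c).reshape(-1,3)-o; h=P@z; r=np.hypot(P@x,P@y)
for lo,hi,n in((.0225,.0265,'neck rim'),(.07,.073,'bowl rim'),(.035,.06,'floor'),(.008,.014,'dogs')):
    m=(r>lo)&(r<hi)&(abs(h)<.06); m&=(h>-.03)if n!='floor' else True; print(n,m.sum(),np.percentile(h[m],[10,50,90]).round(4) if m.sum() else '')
E
python3 fit.py
```

```text
[0.5774 0.0782 0.1888] yaw 61.94571748703709 res mm [-0.3 -1.2  0.3  1.8 -1.1 -0.8 -0.7 -1.1 -0.3 -0.3 -0.3  0.  -1.  -1.2]
[[ -5.  -14.4]
 [-15.4   5.8]
 [  4.1  15.1]
 [ 13.6  -3.8]] mean [-0.69  0.68]
[-106.   160.8   71.8  -17.4] slot angle mod90 [29.  25.8 26.8 27.6]
neck rim 1051 [-0.0184  0.0009  0.003 ]
bowl rim 1674 [-0.0049  0.0042  0.009 ]
floor 7437 [-0.0337 -0.0311 -0.0285]
dogs 239 [-0.0297 -0.0195 -0.0175]
```

Run:
```python
from h import *
c=dict(np.load('w2.npz')); im=c['image'][166:236,292:364]
a=cv2.convertScaleAbs(cv2.resize(im,None,fx=8,fy=8,interpolation=cv2.INTER_CUBIC),alpha=2.0,beta=-40)
cv2.imwrite('pics/w2b.png',a)
```

```text
(no output)
```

View pics/w2b.png

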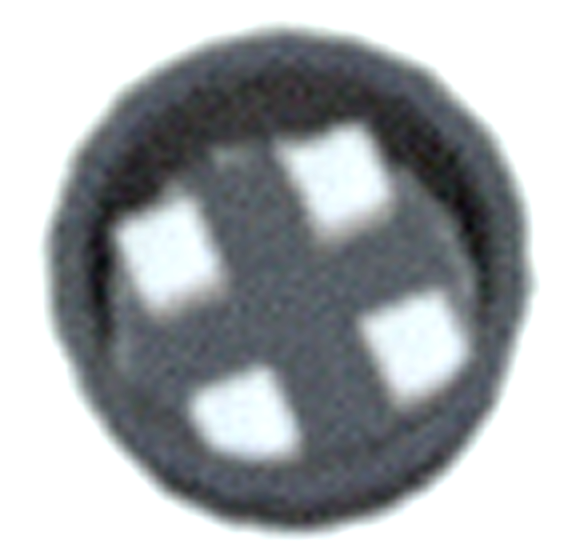

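```bash
python3 - <<'E'
s=open('fit.py').read()
s=s.replace("neck=px([(245,243),(485,245),(365,122),(367,373),(275,170),(455,165),(283,327),(452,325)])",
"px2=lambda a:np.array(a,float)/8+np.array([292,166])+(.5/8-.5)\nneck=px2([(45,265),(533,272),(287,28),(287,497)]); ni=px2([(93,260),(490,267),(285,72),(280,460)])")
s=s.replace("((neck,.027,0),","((neck,.027,0),(ni,.022,0),")
s=s.replace("dogs=px([(304,235),(392,197),(428,280),(345,316)])","dogs=px2([(170,257),(335,182),(415,348),(247,415)])")
s+='''
np.savez('neck.npz',o=o,x=x,y=y,z=z)
# plane from floor depth
m=(r>.03)&(r<.06)&(h<-.025)&(h>-.036); Q=(P+o)[m]; n=np.linalg.svd(Q-Q.mean(0),full_matrices=False)[2][2]; n*=np.sign(n[2]); print('floor normal tilt',np.degrees(np.arccos(n[2])),'yaw',np.degrees(np.arctan2(n[1],n[0])),z)
E=P+o; m=(r>.066)&(r<.08)&(h>.0)&(h<.012); print('rim h',np.median(h[m]),'max z',E[m][:,2].max())
'''
open('fit.py','w').write(s)
E
python3 fit.py
```

```text
[0.5771 0.0791 0.1887] yaw 67.72890955072016 res mm [-0.2 -0.5 -0.4 -1.1 -0.5 -0.2 -0.5 -0.1 -0.2 -0.6 -0.3 -0.1 -0.4 -1.3]
[[ -5.4 -14.2]
 [-13.7   5.5]
 [  6.6  14. ]
 [ 13.7  -5.8]] mean [ 0.3  -0.11]
[-112.1  158.    65.9  -23. ] slot angle mod90 [22.9 23.  20.9 22. ]
neck rim 831 [-0.      0.0015  0.0024]
bowl rim 1540 [0.0047 0.0056 0.0065]
floor 7454 [-0.0322 -0.0313 -0.0304]
dogs 209 [-0.0297 -0.0189 -0.0177]
floor normal tilt 30.005616821801485 yaw 68.03679250341295 [0.18949464 0.46270053 0.8660254 ]
rim h 0.005256973937803215 max z 0.2305408350959437
```

Run:
```python
from h import *
todo([.4544,-.2985,.22],down(-38.6))
```

```text
t 3.53 shift mm [-398.9   46.7  100.4] rot [0.000e+00 1.000e-03 1.818e+00]
  pos [0.577  0.084  0.3202] axes [[0.414, 0.91, -0.001], [0.91, -0.414, -0.001], [-0.001, -0.0, -1.0]] J [-0.03  0.56 -0.32  1.6   0.2   1.02 -0.84] F [-0.5 -0.2  0.4] grip 0.703 0.0
```

Request:
play_rows(xyz=[[-40,5,0],[-80,9,0],[-120,14,0],[-160,19,0],[-200,23,0]], rot=[[0,0,0.12],[0,0,0.24],[0,0,0.36],[0,0,0.48],[0,0,0.6]], jaw=[60,60,60,60,60])

```text
time: 3.95
eef_pos: [0.5121, -0.1083, 0.3206]
eef_rot: [0.966, 0.259, 0.0, 0.0]
force: [0.1, 0.2, 0.2]
grip_width: 0.702
gripper_force: 0.0
```

Request:
play_rows(xyz=[[-30,26,0],[-60,53,0],[-90,79,0],[-120,106,0],[-151,132,0]], rot=[[0,0,0.12],[0,0,0.24],[0,0,0.36],[0,0,0.48],[0,0,0.6]], jaw=[60,60,60,60,60])

```text
time: 4.37
eef_pos: [0.4489, -0.2985, 0.3207]
eef_rot: [0.999, -0.038, 0.0, 0.0]
force: [0.7, 0.2, -0.2]
grip_width: 0.706
gripper_force: 0.0
```

Request:
play_rows(xyz=[[0,0,25],[0,0,50],[0,0,75],[0,0,100],[0,0,100]], rot=[[0,0,0.12],[0,0,0.24],[0,0,0.36],[0,0,0.48],[0,0,0.6]], jaw=[60,60,60,60,60])

```text
time: 4.78
eef_pos: [0.4472, -0.2951, 0.2163]
eef_rot: [0.943, -0.331, -0.004, -0.001]
force: [0.0, 0.8, 0.3]
grip_width: 0.699
gripper_force: 0.0
```

Run:
```python
from h import *
todo([.4544,-.2985,.072],down(-38.6))
```

```text
t 4.78 shift mm [  9.   -2.1 144.2] rot [ 0.001  0.009 -0.002]
  pos [ 0.4472 -0.2951  0.2163] axes [[0.78, -0.625, -0.009], [-0.625, -0.78, 0.001], [-0.008, 0.004, -1.0]] J [ 0.39  0.63  0.17  1.87 -0.16  0.66 -1.58] F [0.  0.8 0.3] grip 0.699 0.0
```

Request:
play_rows(xyz=[[4,-1,30],[8,-2,60],[8,-2,80],[8,-2,80],[8,-2,80]], rot=[[0,0,0],[0,0,0],[0,0,0],[0,0,0],[0,0,0]], jaw=[60,60,60,60,60])

```text
time: 5.2
eef_pos: [0.4567, -0.2999, 0.14]
eef_rot: [0.945, -0.328, -0.001, -0.0]
force: [0.2, 0.4, 1.2]
grip_width: 0.706
gripper_force: 0.0
```

Run:
```python
from h import *
todo([.4544,-.2985,.072],down(-38.6))
```

```text
t 5.2 shift mm [-2.5  0.3 68. ] rot [0.    0.002 0.005]
  pos [ 0.4567 -0.2999  0.14  ] axes [[0.784, -0.62, -0.002], [-0.62, -0.784, 0.0], [-0.002, 0.001, -1.0]] J [ 0.42  0.75  0.13  1.91 -0.19  0.49 -1.56] F [0.2 0.4 1.2] grip 0.706 0.0
```

Request:
play_rows(xyz=[[-2,0,25],[-2,0,50],[-2,0,68],[-2,0,68],[-2,0,68]], rot=[[0,0,0],[0,0,0],[0,0,0],[0,0,0],[0,0,0]], jaw=[50,50,50,50,50])

```text
time: 5.62
eef_pos: [0.4562, -0.2994, 0.0736]
eef_rot: [0.945, -0.328, 0.0, 0.0]
force: [-0.6, 0.3, 0.6]
grip_width: 0.584
gripper_force: 0.0
```

Request:
play_rows(xyz=[[0,0,0],[0,0,0],[0,0,0],[0,0,0],[0,0,0]], rot=[[0,0,0],[0,0,0],[0,0,0],[0,0,0],[0,0,0]], jaw=[30,20,10,5,5], squeeze=60)

```text
time: 6.03
eef_pos: [0.4567, -0.2998, 0.0743]
eef_rot: [0.945, -0.328, 0.002, 0.0]
force: [0.1, -0.3, 6.7]
grip_width: 0.181
gripper_force: 59.7
```

Request:
play_rows(xyz=[[0,0,0],[0,0,0],[0,0,0],[0,0,0],[0,0,0]], rot=[[0,0,0],[0,0,0],[0,0,0],[0,0,0],[0,0,0]], jaw=[5,5,5,5,5])

```text
time: 6.45
eef_pos: [0.4567, -0.2998, 0.0744]
eef_rot: [0.945, -0.328, 0.002, 0.0]
force: [-0.7, 0.8, 6.8]
grip_width: 0.178
gripper_force: 59.7
```

Run:
```python
from h import *
todo([.4544,-.2985,.25],down(-38.6))
```

```text
t 6.45 shift mm [  -2.     0.3 -175.6] rot [-0.    -0.003  0.005]
  pos [ 0.4567 -0.2998  0.0744] axes [[0.785, -0.62, 0.003], [-0.62, -0.785, -0.0], [0.003, -0.002, -1.0]] J [ 0.44  0.86  0.09  1.94 -0.21  0.34 -1.54] F [-0.7  0.8  6.8] grip 0.178 59.7
```

Request:
play_rows(xyz=[[0,0,-20],[0,0,-55],[0,0,-95],[0,0,-135],[0,0,-175]], rot=[[0,0,0],[0,0,0],[0,0,0],[0,0,0],[0,0,0]], jaw=[5,5,5,5,5])

```text
time: 6.87
eef_pos: [0.455, -0.2985, 0.2497]
eef_rot: [0.945, -0.328, -0.0, -0.0]
force: [1.8, -0.4, -3.2]
grip_width: 0.176
gripper_force: 59.1
```

Request:
play_rows(xyz=[[0,0,-40],[0,0,-80],[0,0,-100],[0,0,-100],[0,0,-100]], rot=[[0,0,0],[0,0,0],[0,0,0],[0,0,0],[0,0,0]], jaw=[5,5,5,5,5])

```text
time: 7.28
eef_pos: [0.4556, -0.2988, 0.3485]
eef_rot: [0.945, -0.328, 0.001, 0.0]
force: [-0.1, 0.2, -5.3]
grip_width: 0.178
gripper_force: 59.4
```

```bash
cat > tgt.py <<'E'
from h import *
N=np.array([.5773,.0795,.190]); yw=np.radians(67.9)
f=np.array([np.cos(yw),np.sin(yw),0]); nz=f*.5+np.array([0,0,np.cos(np.pi/6)]); nx=-(f*np.cos(np.pi/6)-np.array([0,0,.5])); ny=np.cross(nz,nx)
def target(h,off,phi=202.2):  # disc origin h above mouth; off = disc origin in tool frame (m)
    a=np.radians(phi); x=np.cos(a)*nx+np.sin(a)*ny; z=-nz; y=np.cross(z,x)
    R=Ro.from_matrix(np.stack([x,y,z],1)); return N+h*nz-R.apply(off),R
E
python3 - <<'E'
from tgt import *
p,R=target(.10,np.array([-.0026,0,.0294])); print(p); todo(p,R)
c=cam('wrist'); np.savez('w3.npz',**c); cv2.imwrite('pics/w3.png',c['image'])
p0,R0,s=pose(); T=R0.inv().apply(fcloud(c).reshape(-1,3)-p0)*1000; ok=c['depth'].ravel()>0
print('force',s['force'],s['ft_torque'])
for z0 in (22,25,28,31):
    m=ok&(np.hypot(T[:,0],T[:,1])<75)&(abs(T[:,2]-z0)<1.5); q=T[m][:,:2].astype(np.float32)
    print(z0,m.sum(),cv2.minEnclosingCircle(q) if m.sum()>3 else '')
E
```

```text
[0.60151584 0.14174758 0.30086006]
t 7.28 shift mm [-158.5 -436.2   47.6] rot [-0.432 -0.484 -2.18 ]
  pos [ 0.4556 -0.2988  0.3485] axes [[0.785, -0.62, 0.002], [-0.62, -0.785, -0.001], [0.002, -0.001, -1.0]] J [ 0.35  0.47  0.23  1.68 -0.12  1.   -1.62] F [-0.1  0.2 -5.3] grip 0.178 59.4
force [-0.65072242 -0.45942126 -4.99350139] [ 0.05745611  0.03662751 -0.02010445]
22 10237 ((-1.3307963609695435, -0.06701187789440155), 59.76130676269531)
25 10818 ((-1.7618887424468994, 0.07909426838159561), 60.35672378540039)
28 27 ((47.186729431152344, -1.7142391204833984), 34.72610855102539)
31 0
```

View pics/w3.png

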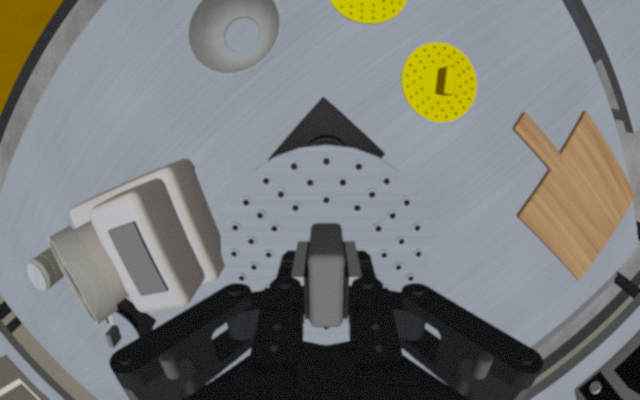

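Run:
```python
from tgt import *
c=dict(np.load('w3.npz')); p0,R0,s=pose(); T=R0.inv().apply(fcloud(c).reshape(-1,3)-p0)*1000
m=(c['depth'].ravel()>0)&(np.hypot(T[:,0]+1.6,T[:,1])<57)&(abs(T[:,2]-24)<5)&(T[:,0]>5); A=np.c_[T[m][:,:2],np.ones(m.sum())]
k=np.linalg.lstsq(A,T[m][:,2],rcond=None)[0]; print('plane',k, 'at centre',k@[-1.7,0,1])
p,R=target(.10,np.array([-.0017,0,.0285]))
r=(R0.inv()*R).as_rotvec(); Rk=R0; pk=p0
for i in range(4):
    pn=p0+(p-p0)*[.36,.74,.95,1][i]; print(np.round(Rk.inv().apply(pn-pk)*1000),np.round(r/4,4)); pk=pn; Rk=Rk*Ro.from_rotvec(r/4)
```

```text
plane [-2.43890375e-03  9.36553373e-04  2.35212833e+01] at centre 23.525429406062305
[ -56. -157.   17.] [-0.109  -0.1202 -0.5446]
[  36. -173.    0.] [-0.109  -0.1202 -0.5446]
[ 66. -71. -14.] [-0.109  -0.1202 -0.5446]
[21. -6. -7.] [-0.109  -0.1202 -0.5446]
```

Request:
play_rows(xyz=[[-11,-31,3],[-22,-63,7],[-34,-94,10],[-45,-126,14],[-56,-157,17]], rot=[[-0.022,-0.024,-0.109],[-0.044,-0.048,-0.218],[-0.065,-0.072,-0.327],[-0.087,-0.096,-0.436],[-0.109,-0.12,-0.545]], jaw=[5,5,5,5,5])

```text
time: 7.75
eef_pos: [0.508, -0.1391, 0.3281]
eef_rot: [0.995, -0.058, -0.077, 0.031]
force: [1.0, -1.3, -4.2]
grip_width: 0.18
gripper_force: 59.5
```

Request:
play_rows(xyz=[[7,-35,0],[14,-69,0],[22,-104,0],[29,-138,0],[36,-173,0]], rot=[[-0.022,-0.024,-0.109],[-0.044,-0.048,-0.218],[-0.065,-0.072,-0.327],[-0.087,-0.096,-0.436],[-0.109,-0.12,-0.545]], jaw=[5,5,5,5,5])

```text
time: 8.17
eef_pos: [0.5637, 0.0272, 0.3105]
eef_rot: [0.964, 0.214, -0.144, 0.06]
force: [0.8, 0.2, -2.7]
grip_width: 0.177
gripper_force: 59.5
```

Request:
play_rows(xyz=[[13,-14,-3],[26,-28,-6],[40,-43,-8],[53,-57,-11],[66,-71,-14]], rot=[[-0.022,-0.024,-0.109],[-0.044,-0.048,-0.218],[-0.065,-0.072,-0.327],[-0.087,-0.096,-0.436],[-0.109,-0.12,-0.545]], jaw=[5,5,5,5,5])

```text
time: 8.58
eef_pos: [0.5945, 0.1191, 0.2997]
eef_rot: [0.856, 0.469, -0.2, 0.084]
force: [0.0, -0.4, -4.2]
grip_width: 0.177
gripper_force: 59.7
```

Request:
play_rows(xyz=[[4,-1,-1],[8,-2,-3],[13,-4,-4],[17,-5,-6],[21,-6,-7]], rot=[[-0.022,-0.024,-0.109],[-0.044,-0.048,-0.218],[-0.065,-0.072,-0.327],[-0.087,-0.096,-0.436],[-0.109,-0.12,-0.545]], jaw=[5,5,5,5,5])

```text
time: 9.0
eef_pos: [0.6015, 0.1405, 0.2975]
eef_rot: [0.679, 0.686, -0.24, 0.1]
force: [0.8, -0.8, -3.6]
grip_width: 0.178
gripper_force: 59.7
```

Run:
```python
from tgt import *
todo(*target(.05,np.array([-.0017,0,.0277])))
```

```text
t 9.0 shift mm [-1.2 -0.7 48.2] rot [-0.     0.003  0.009]
  pos [0.6015 0.1405 0.2975] axes [[-0.058, 0.884, -0.464], [0.98, -0.037, -0.193], [-0.188, -0.466, -0.865]] J [-0.36  0.83 -0.26  1.22  0.48  1.58 -0.68] F [ 0.8 -0.8 -3.6] grip 0.178 59.7
```

Request:
play_rows(xyz=[[0,0,15],[-1,-1,30],[-1,-1,48],[-1,-1,48],[-1,-1,48]], rot=[[0,0,0],[0,0.003,0.009],[0,0.003,0.009],[0,0.003,0.009],[0,0.003,0.009]], jaw=[5,5,5,5,5])

```text
time: 9.42
eef_pos: [0.5913, 0.1161, 0.2574]
eef_rot: [0.685, 0.681, -0.239, 0.1]
force: [-0.7, 0.5, -3.0]
grip_width: 0.173
gripper_force: 59.6
```

Run:
```python
from tgt import *
off=np.array([-.0017,0,.0277])
todo(*target(.033,off))
p0,R0,s=pose(); print('local F (tool)',R0.inv().apply(s['force']).round(1))
c=cam('wrist'); T=R0.inv().apply(fcloud(c).reshape(-1,3)-p0)*1000; ok=c['depth'].ravel()>0
m=ok&(np.hypot(T[:,0],T[:,1])<66)&(abs(T[:,2]-24)<2); q=T[m][:,:2].astype(np.float32); print(m.sum(),cv2.minEnclosingCircle(q),np.median(T[m][:,2]))
# bowl rim in view: outer points relative to neck axis
W=fcloud(c).reshape(-1,3)-N; h=W@nz; r=np.hypot(W@nx,W@ny); m=ok&(r>.066)&(r<.078)&(abs(h-.005)<.004); print('rim',m.sum(),np.median(h[m]))
def g(a): 
    d=np.hypot(W[m]@nx-a[0],W[m]@ny-a[1]); return d-a[2]
from scipy.optimize import least_squares
if m.sum()>50: print((least_squares(g,[0,0,.0715],loss='soft_l1',f_scale=.002).x*1000).round(2), np.degrees(np.percentile(np.arctan2(W[m]@ny,W[m]@nx),[0,25,50,75,100])).round())
```

```text
t 9.42 shift mm [ 1.2  0.7 17.3] rot [-0.002 -0.001 -0.007]
  pos [0.5913 0.1161 0.2574] axes [[-0.042, 0.885, -0.464], [0.981, -0.052, -0.188], [-0.19, -0.463, -0.866]] J [-0.33  0.84 -0.25  1.33  0.49  1.46 -0.72] F [-0.7  0.5 -3. ] grip 0.173 59.6
local F (tool) [ 1.9 -0.1  2.5]
18457 ((-3.5487167835235596, 0.5313867926597595), 60.233978271484375) 25.17457241497833
rim 2282 0.004063832621954339
[-0.82 -0.45 70.71] [-180. -142. -101.  138.  180.]
```

Request:
play_rows(xyz=[[1,1,5],[1,1,5],[1,1,5],[1,1,5],[1,1,5]], rot=[[0,0,-0.006],[0,0,-0.006],[0,0,-0.006],[0,0,-0.006],[0,0,-0.006]], jaw=[5,5,5,5,5])

```text
time: 9.88
eef_pos: [0.5927, 0.1157, 0.255]
eef_rot: [0.684, 0.683, -0.236, 0.101]
force: [-0.7, 0.4, -3.3]
grip_width: 0.176
gripper_force: 59.6
```

```bash
cat > chk.py <<'E'
from tgt import *
from scipy.optimize import least_squares
off=np.array([-.0017,0,.0277])
c=cam('wrist'); todo(*target(.033,off)); p0,R0,s=pose(); print('local F (tool)',R0.inv().apply(s['force']).round(1))
C=fcloud(c).reshape(-1,3); T=R0.inv().apply(C-p0)*1000; ok=c['depth'].ravel()>0
m=ok&(np.hypot(T[:,0],T[:,1])<66)&(abs(T[:,2]-24)<3); q=T[m][:,:2].astype(np.float32); print(m.sum(),cv2.minEnclosingCircle(q),np.median(T[m][:,2]))
W=C-N; h=W@nz; x,y=W@nx,W@ny; r=np.hypot(x,y)
# edge of plate: boundary contour of mask
M=cv2.medianBlur((m.reshape(400,640)*255).astype(np.uint8),5); k=max(cv2.findContours(M,0,1)[0],key=len)[:,0]; e=T.reshape(400,640,3)[k[:,1],k[:,0]]; e=e[(np.hypot(e[:,0]+2,e[:,1])>56)&(e[:,0]>-20)]
print('plate fit',least_squares(lambda a:np.hypot(e[:,0]-a[0],e[:,1]-a[1])-60,[-2,0],loss='soft_l1').x.round(2),len(e))
m=ok&(r>.066)&(r<.078)&(abs(h-.005)<.004)
print('rim',np.median(h[m]).round(4),(least_squares(lambda a:np.hypot(x[m]-a[0],y[m]-a[1])-.0715,[0,0],loss='soft_l1',f_scale=.002).x*1000).round(2))
E
python3 chk.py
```

```text
t 9.93 shift mm [ 0.5 -1.3 15.1] rot [ 0.003 -0.003 -0.003]
  pos [0.5927 0.1156 0.2549] axes [[-0.045, 0.886, -0.461], [0.982, -0.046, -0.185], [-0.185, -0.461, -0.868]] J [-0.33  0.84 -0.25  1.34  0.5   1.45 -0.72] F [-0.   0.4 -3.5] grip 0.179 59.6
local F (tool) [2.  0.6 2.9]
21010 ((-3.6163558959960938, 0.40376779437065125), 60.366737365722656) 25.234705720630366
plate fit [-3.87  0.49] 356
rim 0.0041 [ 0.08 -0.02]
```

Run:
```python
from h import *
c=cam('wrist'); a=dict(np.load('w3.npz'))
p0,R0,s=pose()
for k in(a,c):
    k['ct']=(R0.apply(np.zeros(3)))
# plate in camera frame for both pictures (independent of eef state)
for n,k in(('w3',a),('now',c)):
    v,u=np.mgrid[0:400,0:640];x,y=u-k['cx'],v-k['cy'];r=np.hypot(x,y)+1e-9;q=np.tan(np.minimum(r/k['f'],1.4))/r;d=k['depth']
    P=np.stack([x*q*d,y*q*d,d],-1)*1000; m=(d>.10)&(d<.19)&(v<250)&(v>140)&(abs(u-323)<110)
    Q=P[m]; 
    for _ in range(4):
        ce=np.median(Q,0) if _==0 else Q.mean(0); nn=np.linalg.svd(Q-Q.mean(0),full_matrices=False)[2][2]; nn*=np.sign(nn[2]); Q=Q[abs((Q-Q.mean(0))@nn)<[15,6,3,2][_]]
    print(n,len(Q),nn.round(4),'dist',(Q.mean(0)@nn).round(2))
    on=abs(P@nn-Q.mean(0)@nn)<2; on&=(d>.05)&(v<300); M=cv2.medianBlur((on*255).astype(np.uint8),5); kk=max(cv2.findContours(M,0,1)[0],key=len)[:,0]; E=P[kk[:,1],kk[:,0]]
    top=kk[:,1]<215; print('top edge row',kk[:,1].min(),'left',kk[kk[:,1]<235][:,0].min(),'right',kk[kk[:,1]<235][:,0].max())
    cv2.imwrite(f'm_{n}.png',M)
im=np.hstack([a['image'][130:350,200:450],c['image'][130:350,200:450]]); cv2.imwrite('pics/cmp.png',cv2.resize(im,None,fx=1.6,fy=1.6))
# camera pose in tool
print('cam in tool',R0.inv().apply(-c['R'].T@c['t']-p0)*1000, (c['R']@R0.as_matrix()).round(4).tolist())
```

```text
w3 16629 [-2.000e-04 -2.992e-01  9.542e-01] dist 151.13
top edge row 145 left 221 right 431
now 16676 [-5.000e-04 -2.998e-01  9.540e-01] dist 151.1
top edge row 145 left 221 right 431
cam in tool [  76.84552991    0.42994191 -125.75881728] [[0.0001, 1.0, -0.0005], [-0.9534, -0.0001, -0.3017], [-0.3017, 0.0005, 0.9534]]
```

View pics/cmp.png

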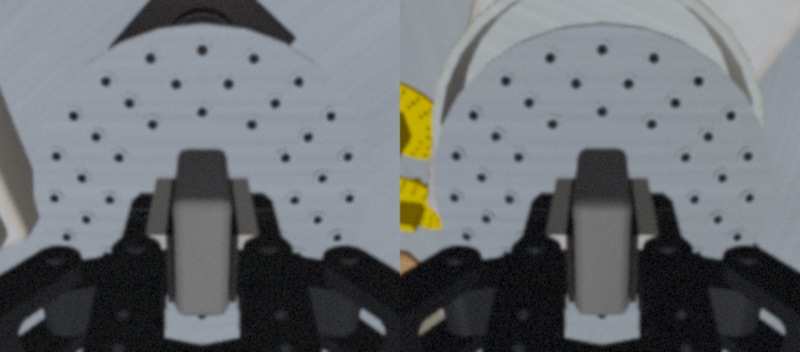

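The disc is unmoved in the hand, identical in both pictures. The settled offset is about (-3.3, 0.3, 29.1) mm, and the bowl rim re-fits to within 0.1 mm. Inserting.

```bash
sed -i 's/^off=.*/off=np.array([-.0033,.0003,.0291])/' chk.py
cat > st.py <<'E'
from tgt import *
import sys
off=np.array([-.0033,.0003,.0291]); todo(*target(float(sys.argv[1]),off,float(sys.argv[2]) if len(sys.argv)>2 else 202.2))
p0,R0,s=pose(); d=p0+R0.apply(off)-N; x=R0.apply([1,0,0]); print('disc in neck mm',np.round([d@nx*1000,d@ny*1000,d@nz*1000],1),'phi',np.degrees(np.arctan2(x@ny,x@nx)).round(1)%360,'F tool',R0.inv().apply(s['force']).round(1),'T tool',R0.inv().apply(s['ft_torque']).round(2))
E
python3 st.py .033
```

```text
t 9.98 shift mm [ 2.1 -1.5 13.7] rot [ 0.003 -0.002 -0.003]
  pos [0.5926 0.1155 0.2549] axes [[-0.045, 0.886, -0.461], [0.982, -0.046, -0.185], [-0.185, -0.461, -0.868]] J [-0.33  0.84 -0.25  1.34  0.5   1.45 -0.72] F [ 0.1 -0.1 -4.4] grip 0.179 59.6
disc in neck mm [ 1.4  2.2 46.7] phi 202.0 F tool [1.9 0.9 3.8] T tool [-0.33  0.86 -0.  ]
```

Request:
play_rows(xyz=[[1,-1,3],[2,-1.5,7],[2,-1.5,12],[2,-1.5,12],[2,-1.5,12]], rot=[[0.003,-0.002,0],[0.003,-0.002,0],[0.003,-0.002,0],[0.003,-0.002,0],[0.003,-0.002,0]], jaw=[5,5,5,5,5])

```text
time: 10.4
eef_pos: [0.5885, 0.1111, 0.2432]
eef_rot: [0.683, 0.682, -0.239, 0.1]
force: [-0.1, 0.3, -4.1]
grip_width: 0.176
gripper_force: 59.6
```

```bash
python3 st.py .02
```

```text
t 10.4 shift mm [ 0.5  0.3 13.7] rot [-0.002  0.001 -0.003]
  pos [0.5885 0.1111 0.2432] axes [[-0.046, 0.885, -0.464], [0.981, -0.048, -0.189], [-0.19, -0.464, -0.865]] J [-0.32  0.85 -0.25  1.36  0.5   1.42 -0.73] F [-0.1  0.3 -4.1] grip 0.176 59.6
disc in neck mm [ 0.6 -0.1 33.7] phi 202.0 F tool [2.1 0.7 3.5] T tool [-0.4   0.91  0.01]
```

Request:
play_rows(xyz=[[0.5,0.3,3],[0.5,0.3,6],[0.5,0.3,9],[0.5,0.3,12],[0.5,0.3,12]], rot=[[0,0,0],[0,0,0],[0,0,0],[0,0,0],[0,0,0]], jaw=[5,5,5,5,5])

```text
time: 10.82
eef_pos: [0.5864, 0.1058, 0.2323]
eef_rot: [0.683, 0.682, -0.239, 0.1]
force: [0.4, -0.5, -3.1]
grip_width: 0.176
gripper_force: 59.6
```

```bash
python3 st.py .013
```

```text
t 10.82 shift mm [0.  0.  8.5] rot [-0.002  0.001 -0.003]
  pos [0.5864 0.1058 0.2323] axes [[-0.046, 0.885, -0.464], [0.981, -0.048, -0.189], [-0.19, -0.464, -0.865]] J [-0.32  0.85 -0.25  1.39  0.51  1.39 -0.74] F [ 0.4 -0.5 -3.1] grip 0.176 59.6
disc in neck mm [ 0.1 -0.  21.5] phi 202.0 F tool [0.9 1.  2.8] T tool [-0.36  0.83 -0.01]
```

Request:
play_rows(xyz=[[0,0,1.5],[0,0,3],[0,0,4.5],[0,0,6],[0,0,6]], rot=[[0,0,0],[0,0,0],[0,0,0],[0,0,0],[0,0,0]], jaw=[5,5,5,5,5])

```text
time: 11.23
eef_pos: [0.5854, 0.1035, 0.2275]
eef_rot: [0.683, 0.683, -0.239, 0.101]
force: [0.3, -1.3, -4.1]
grip_width: 0.176
gripper_force: 59.6
```

```bash
python3 st.py .008
```

```text
t 11.23 shift mm [-0.2 -0.1  8. ] rot [-0.001  0.    -0.003]
  pos [0.5854 0.1035 0.2275] axes [[-0.046, 0.885, -0.464], [0.981, -0.048, -0.189], [-0.189, -0.463, -0.866]] J [-0.31  0.86 -0.25  1.4   0.51  1.38 -0.74] F [ 0.3 -1.3 -4.1] grip 0.176 59.6
disc in neck mm [-0.2  0.  16. ] phi 202.0 F tool [0.7 1.1 4.1] T tool [-0.36  0.85  0.03]
```

Hub is entering the mouth without contact. Continuing gently towards the dogs.

Request:
play_rows(xyz=[[0,0,1],[0,0,2],[0,0,3],[0,0,4],[0,0,4]], rot=[[0,0,0],[0,0,0],[0,0,0],[0,0,0],[0,0,0]], jaw=[5,5,5,5,5])

```text
time: 11.65
eef_pos: [0.5848, 0.1017, 0.2241]
eef_rot: [0.683, 0.683, -0.239, 0.101]
force: [-0.3, 0.3, -3.0]
grip_width: 0.177
gripper_force: 59.6
```

Request:
play_rows(xyz=[[0,0,1],[0,0,1.5],[0,0,2],[0,0,3],[0,0,3]], rot=[[0,0,0],[0,0,0],[0,0,0],[0,0,0],[0,0,0]], jaw=[5,5,5,5,5])

```text
time: 12.07
eef_pos: [0.5842, 0.1003, 0.2215]
eef_rot: [0.683, 0.683, -0.239, 0.101]
force: [-0.4, 0.1, -3.0]
grip_width: 0.178
gripper_force: 59.6
```

```bash
python3 st.py 0
```

```text
t 12.07 shift mm [-0.2 -0.2  9.1] rot [-0.001  0.    -0.003]
  pos [0.5842 0.1003 0.2215] axes [[-0.046, 0.885, -0.463], [0.981, -0.048, -0.188], [-0.189, -0.463, -0.866]] J [-0.31  0.86 -0.25  1.41  0.52  1.37 -0.75] F [-0.4  0.1 -3. ] grip 0.178 59.6
disc in neck mm [-0.2  0.1  9.1] phi 202.0 F tool [1.5 0.2 2.6] T tool [-0.33  0.87  0.03]
```

Already below the 11 mm standing height and still no contact, so the lugs are going into the slots.

Request:
play_rows(xyz=[[0,0,1],[0,0,2],[0,0,3],[0,0,4],[0,0,4]], rot=[[0,0,0],[0,0,0],[0,0,0],[0,0,0],[0,0,0]], jaw=[5,5,5,5,5])

```text
time: 12.48
eef_pos: [0.5834, 0.0984, 0.218]
eef_rot: [0.683, 0.683, -0.239, 0.101]
force: [0.1, -0.5, -3.3]
grip_width: 0.173
gripper_force: 59.6
```

Request:
play_rows(xyz=[[0,0,1],[0,0,1.5],[0,0,2],[0,0,3],[0,0,3]], rot=[[0,0,0],[0,0,0],[0,0,0],[0,0,0],[0,0,0]], jaw=[5,5,5,5,5])

```text
time: 12.9
eef_pos: [0.5829, 0.0971, 0.2155]
eef_rot: [0.683, 0.683, -0.239, 0.101]
force: [-0.1, 1.0, -3.6]
grip_width: 0.177
gripper_force: 59.6
```

```bash
python3 st.py 0
```

```text
t 12.9 shift mm [-0.2 -0.2  2.1] rot [-0.001 -0.    -0.003]
  pos [0.5829 0.0971 0.2155] axes [[-0.046, 0.885, -0.463], [0.981, -0.048, -0.188], [-0.189, -0.463, -0.866]] J [-0.31  0.86 -0.25  1.42  0.52  1.35 -0.75] F [-0.1  1.  -3.6] grip 0.177 59.6
disc in neck mm [-0.3  0.1  2.1] phi 202.0 F tool [2.5 0.5 2.7] T tool [-0.38  0.9   0.01]
```

Request:
play_rows(xyz=[[0,0,0.5],[0,0,1],[0,0,1.5],[0,0,1.5],[0,0,1.5]], rot=[[0,0,0],[0,0,0],[0,0,0],[0,0,0],[0,0,0]], jaw=[5,5,5,5,5])

```text
time: 13.32
eef_pos: [0.5827, 0.0965, 0.2143]
eef_rot: [0.683, 0.683, -0.239, 0.101]
force: [-0.1, 0.1, -3.6]
grip_width: 0.178
gripper_force: 59.6
```

Request:
play_rows(xyz=[[0,0,0.3],[0,0,0.6],[0,0,1],[0,0,1],[0,0,1]], rot=[[0,0,0],[0,0,0],[0,0,0],[0,0,0],[0,0,0]], jaw=[5,5,5,5,5])

```text
time: 13.73
eef_pos: [0.5827, 0.0965, 0.214]
eef_rot: [0.683, 0.683, -0.238, 0.101]
force: [-0.8, 2.2, 3.8]
grip_width: 0.179
gripper_force: 60.5
```

```bash
python3 st.py 0
```

```text
t 13.73 shift mm [-0.3 -0.2  0.6] rot [ 0.    -0.001 -0.003]
  pos [0.5827 0.0965 0.214 ] axes [[-0.045, 0.885, -0.463], [0.981, -0.048, -0.187], [-0.188, -0.463, -0.866]] J [-0.3   0.86 -0.25  1.43  0.52  1.34 -0.75] F [-0.8  2.2  3.8] grip 0.179 60.5
disc in neck mm [-0.4  0.1  0.6] phi 202.0 F tool [ 0.2 -1.6 -4.1] T tool [0.01 0.62 0.  ]
```

Contact at home height with about 7 N, so it's seated. Releasing and backing out along the axis.

Request:
play_rows(xyz=[[0,0,0],[0,0,0],[0,0,0],[0,0,0],[0,0,0]], rot=[[0,0,0],[0,0,0],[0,0,0],[0,0,0],[0,0,0]], jaw=[20,26,32,40,40])

```text
time: 14.15
eef_pos: [0.5825, 0.0958, 0.2134]
eef_rot: [0.683, 0.682, -0.239, 0.101]
force: [0.6, -0.5, -0.4]
grip_width: 0.47
gripper_force: 0.0
```

Request:
play_rows(xyz=[[0,0,-5],[0,0,-15],[0,0,-35],[0,0,-65],[0,0,-100]], rot=[[0,0,0],[0,0,0],[0,0,0],[0,0,0],[0,0,0]], jaw=[40,40,40,40,40])

```text
time: 14.57
eef_pos: [0.601, 0.1422, 0.301]
eef_rot: [0.683, 0.682, -0.24, 0.1]
force: [1.5, 1.0, -0.0]
grip_width: 0.467
gripper_force: 0.0
```

Request:
play_rows(xyz=[[0,0,-10],[0,0,-10],[0,0,-10],[0,0,-10],[0,0,-10]], rot=[[0,0,0],[0,0,0],[0,0,0],[0,0,0],[0,0,0]], jaw=[40,40,40,40,40])

```text
time: 14.98
eef_pos: [0.6026, 0.1459, 0.3077]
eef_rot: [0.683, 0.682, -0.24, 0.1]
force: [0.1, 0.1, -0.6]
grip_width: 0.47
gripper_force: 0.0
```

Run:
```python
from tgt import *
c=cam('wrist'); cv2.imwrite('pics/end.png',c['image']); W=fcloud(c).reshape(-1,3)-N; h=W@nz; x,y=W@nx,W@ny; r=np.hypot(x,y); ok=c['depth'].ravel()>0
m=ok&(r>.03)&(r<.057)&(abs(h)<.03); Q=W[m]; n=np.linalg.svd(Q-Q.mean(0),full_matrices=False)[2][2]; n*=np.sign(n[2])
print('plate top h',np.percentile(h[m],[10,50,90]).round(4),'tilt vs neck deg',np.degrees(np.arccos(n@nz)).round(2))
m=ok&(r>.07)&(r<.073)&(abs(h)<.015); print('rim h',np.median(h[m]))
m=ok&(r<.03)&(h>.03)&(h<.06); print('wing top',np.median(h[m]),x[m].mean(),y[m].mean(),monitor.observe()['time'])
```

```text
plate top h [0.0036 0.0045 0.0055] tilt vs neck deg 0.07
rim h 0.004266648693163831
wing top 0.042929945582580696 -0.0027198511012166762 -0.001122976145549186 15.0333
```

View pics/end.png

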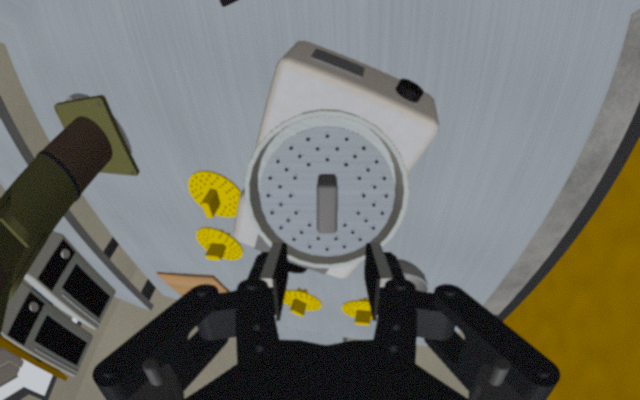

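The picture shows the disc at (327,190) seated flush in the bowl. Its top is 4.5 mm above the mouth (4 mm expected), tilt is 0.07°, and the gripper is clear of it.

```bash
python3 -c "
from workcell import ticket; print(ticket.finish_job())"
```

```text
the job is handed in; nothing more can be done
None
```

The grating disc is seated fully home in the cutter's neck, its lugs in the drive slots, and has been let go. I lined the lugs up with the slots by camera, so no turning was needed. I moved nothing else and handed the job in at about 15 s.

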